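Tip the stones into the weighing bucket and hang it on the load cell

TASK

Weigh the stones picked out of a soil sample: tip the hinged steel tray (the red lever is there to be pressed down for that) so that all three stones slide into the bucket standing under its lip. Then draw the bucket out and hang it by its eye on the peg of the load-cell stand, hanging free and still with all the stones in it and the tray back level. Leave the jar, the flask and the mortar where they are, and never tip the bucket over.

Things in the scene. Friction and masses are not known exactly. Their poses are not given: they have to be found in the camera images.
- tipper: Fixed frame of the tipping tray: blue base plate 130 (x) x 260 (y) x 8 mm, from y = -155 to +105 mm, and uprights up to 125 mm high. Origin on the bench directly below the hinge line. Its +y axis points from the tray over the lip to the bucket; the lever is on its -x side, towards the robot. Yaw varies by 0.3 rad either way, place by 8 to 11 cm.
- tray_hinge (a point): Middle of the tray's hinge line, fixed on the frame at (0, 0, 115 mm) in the tipper's frame; the hinge line runs along the tipper's x axis. Axes as the tipper's.
- tray (a joint): Tip angle of the steel tray, rad: 0 level (rest), 0.95 fully tipped (stop), lip down. Floor 64 mm wide inside, its top 115 mm above the bench, from 125 mm behind the hinge to the open lip 35 mm in front (tipper's +y); walls 22 mm high on the other sides. About 0.3 kg; falls back level by itself in about 2 s. Stones slide off when it is tipped most of the way.
- lever_bar (a point): Centre of the red lever bar (16 mm round, 56 mm long along the tipper's x), rigid with the tray, 105 mm to its -x side. Level: 62 mm in front (+y) of the hinge, 147 mm above the bench. Pressed down it swings on a 70 mm arc about the hinge, to 62 mm in front and 83 mm above the bench at full tip. Takes 3 to 7 N. Only bench below it. The point turns with the tray.
- bucket: Loose metal bucket, 0.25 kg: open box 100 (x) x 85 (y) x 65 mm high, 3 mm walls, origin mid underside. A rigid bail in its x-z plane carries a steel eye and a blue tab (top at 187 mm). It stands on the tipper's base, about 58 mm in front of the hinge, under the lip (underside at 111 mm), which overhangs it by 20 mm: draw it 40 mm or more along the tipper's +y, raised 30 mm at most, before lifting.
- bucket_eye (a point): Centre of the eye of the bucket, 125 mm above its underside: a ring of 8 mm round steel, 30 mm inside and 46 mm outside diameter, its hole running along the bucket's y axis. Axes as the bucket's.
- bucket_tab (a point): Centre of the blue grip tab, 171 mm above the bucket's underside (46 mm above the eye): 30 (x) x 10 (y) x 32 mm (z). Pinch it from above with the fingers closing along the bucket's y axis.
- stone1: Loose brown stone, about 29 mm across and 21 mm high, about 35 g, origin in the middle of its underside; lies on the tray at the start, nearest the lip.
- stone2: Like stone1, lighter, in the middle of the tray at the start.
- stone3: Like stone1, darker, at the rear of the tray at the start.
- stand: Fixed load-cell stand: grey base 150 (x) x 240 (y) x 12 mm, 24 mm post, black load cell 34 (x) x 26 (y) mm on top, top 198 mm above the bench; white display box (to 45 mm high) on the base's +y side. Origin on the bench below the post's axis. A steel peg sticks out level along its -y axis. Yaw varies by 0.5 rad either way, place by 11 cm.
- peg_seat (a point): Where the eye should rest: top of the peg, at (0, -72, 195 mm) in the stand's frame. The peg is 10 mm round, its axis 190 mm above the bench; a hanging bucket's eye centre is 15 mm below this point. Nearer than 56 mm to the post's axis the bucket's wall meets the post. Axes as the stand's.
- peg_tip (a point): Centre of the peg's rounded upturned tip, at (0, -106, 199 mm) in the stand's frame; its top is 204 mm above the bench, 9 mm above the level part, which ends 98 mm from the post's axis. To pass over the tip the eye's centre should be about 194 mm above the bench. Axes as the stand's.
- amber_jar: Bystander: loose amber glass jar, 56 mm across, 50 mm high, origin under its middle. Leave alone.
- flask: Bystander: loose stoppered glass flask, 72 mm across, 98 mm high, origin under its middle. Leave alone.
- mortar: Bystander: loose white ceramic bowl, 84 mm across, 50 mm high, origin under its middle. Leave alone.
Mind the look-alikes: they are no part of the job. Leave any yellow look-alike of the stone2 alone.

How it is judged:
On the way, in this order (a step that is already met when the one before it is completed fails the run):
1. the tray is tipped by more than 0.25 rad while the bucket stands by it (value of joint tray above 0.25 rad and z of bucket in the frame of tipper below 0.05 m), for 0.05 s.
2. all three stones are in the bucket (x of stone1 in the frame of bucket between -0.052 and 0.052 m and y of stone1 in the frame of bucket between -0.045 and 0.045 m and z of stone1 in the frame of bucket between -0.005 and 0.065 m and x of stone2 in the frame of bucket between -0.052 and 0.052 m and y of stone2 in the frame of bucket between -0.045 and 0.045 m and z of stone2 in the frame of bucket between -0.005 and 0.065 m and x of stone3 in the frame of bucket between -0.052 and 0.052 m and y of stone3 in the frame of bucket between -0.045 and 0.045 m and z of stone3 in the frame of bucket between -0.005 and 0.065 m), for 0.2 s.
At the end, for the whole second after the job is handed in: The bucket hangs by its eye on the peg (ring centre within 12 mm sideways of the peg's axis, between the post and the upturned tip, at hanging height), within 0.25 rad of upright, released and moving at less than 0.05 m/s; all three stones are in it; the tray is level again (under 0.08 rad) (all of step 2 and y of bucket_eye in the frame of stand between -0.1 and -0.02 m and x of bucket_eye in the frame of stand between -0.012 and 0.012 m and z of bucket_eye in the frame of stand between 0.172 and 0.195 m and contact force between bucket and stand above 1 N and angle between bucket's own z axis and vertical below 0.25 rad and value of joint tray below 0.08 rad and linear speed of bucket below 0.05 m/s and contact force between bucket and the fingers below 0.1 N); the robot touches nothing.
It fails at once if the bucket is tipped by more than 0.7 rad (angle between bucket's own z axis and vertical above 0.7 rad).
It fails at once if the amber jar is moved by more than 30 mm (distance of amber_jar from where it was at the start of the episode above 0.03 m).
It fails at once if the stoppered flask is moved by more than 30 mm (distance of flask from where it was at the start of the episode above 0.03 m).
It fails at once if the white mortar is moved by more than 30 mm (distance of mortar from where it was at the start of the episode above 0.03 m).
It also fails if it takes over 64 s, if anything falls off the work surface, if the arm or the gripper's body presses on something with over 40 N, if the wrist force passes 120 N, or if a joint passes its speed limit or range.

ROBOT

A 6-joint arm with a two-finger parallel gripper is mounted at the origin on the work surface. World frame = base frame: x ahead of the robot, y to its left, z up, the work surface at z = 0. Lengths are in m, angles in rad, forces in N, time in s.
With the tool pointing down it reaches from about 0.275 to 0.725 m from the base axis. Payload 5.6 kg.
Tool frame: the origin (TCP) lies on the mounting face of the last link; the fingertips stand 173 mm ahead of it and the grasp point (between the pads) lies 155 mm ahead of it; x points along the fingers, y is the direction in which the jaws open and shut, and the axes are right-handed (so a half turn about x gives the same grasp; the last joint's range is limited). The gripper opens to 85 mm and grips with 20 to 120 N. Pads are 22 mm wide; open, the fingers measure 114 mm over their backs; the gripper's body (76 mm by 85 mm) begins 54 mm behind the grasp point. The pads swing forward as they close: fully open they stand 13 mm farther back than shut.
Start: joints at [-0.926, 0.255, 0.108, 0, -1.424, -0.285], TCP at [0.194, -0.515, 0.405] pointing down, gripper open.
Joint ranges: [-2.95, 2.95], [-1.21, 1.97], [-1.09, 1.5], [-2.87, 1.71], [-2.94, -0.07], [-3.05, 3.05]. Speed limits (rad/s): [2.57, 2.57, 3.14, 3.14, 3.14, 3.14].

INTERFACE

Orientations are given as a rotation vector (axis times angle).
In Python, from bench import bot, read_camera, calibration gives the robot as it stands.
- The arm moves only by the tool arm_command, never from a script. Its argument "rows" is a list of rows, each a list of 3 entries, a list of its own where there are three numbers: the shift along the world's x, y, z in m, then the turn about the world's z in degrees, then the gripper command: -1 is shut, 1 is fully open, values between are in proportion. A call has 1 to 20 rows; each row is the pose to reach, as a shift and turn from the pose measured when the call began; what a row does not reach only later rows make up. A row lasts 1/12 s, in which the tool goes at most 41.7 mm and 7.16 degrees, less where a joint would pass 70% of its speed; a pose out of reach is approached as far as the arm can. A call with a gripper value outside its range is refused whole. The fingers move at their own pace and stop on an object; "squeeze" is the grip in N (left out, the last holds). Time passes only in rows, so rows that repeat a pose let the fingers close. It gives the time, the measured TCP pose, the force and the opening at its end, in the units of the state.
- bot.state(): the state, without advancing time (a new reading comes with each control period).
- read_camera(name): name is "side" or "top" or "wrist"; returns the picture (400x640x3 uint8, red, green, blue); there is no depth.
- calibration(name): a dict with "fovy" (degrees; the focal length in pixels is half the picture's height over the tangent of half this angle, whatever the lens; pixels are square), "cx", "cy" (the principal point, pixels), "R" (3x3) and "t" (3): a world point X has camera coordinates R X + t. Camera axes: x right, y down, z forward; pixel columns grow to the right and rows downward; lengths in m; the calibration is good to about 2 mm. A picture is of the moment at which its call begins: read the wrist's pose just before it. calibration takes no time and is no camera call; for the wrist camera it gives the pose at the moment of the call.
- bot.hand_in(): hands the job in, once; it reports no verdict.
The state is a dict: "time_s": time; "joint_pos": joint angles; "joint_vel": joint speeds; "joint_efforts": joint torques, N m; "ee_pos": TCP position; "orientation": TCP orientation; "ft_force": force on the tool from outside, world axes, zero at the start; "moment": the same for the moment, N m; "opening": opening from 0.0 (shut) to 1.0 (fully open).
Only numpy, scipy, OpenCV 4.12 (cv2) and the standard library are available. Lean on these libraries where they do the work, as an engineer would, in place of code of your own. Each camera call takes 0.05 s, during which the arm holds its last target.

## Working session

There is one attempt and no reset: what is moved stays moved. The work goes in short steps, Python scripts to look and compute and a tool call to move; the robot and the scene stay as the last step left them, time stands still between calls to the robot, and variables do not carry over. Pictures are saved under pics/ and viewed, and the job is handed in when it is done.

Besides the shell and the picture viewer there is one more tool, called after ">>>" as name(argument=value, ...) on one line, values as JSON. arm_command: Moves the arm, as the interface text tells. Its arguments: {"type":"object","properties":{"rows":{"type":"array"},"squeeze":{"type":"number"}},"required":["rows"]}

```bash
mkdir -p pics; ls
python3 - <<'E'
from bench import bot, read_camera, calibration
import cv2
s=bot.state(); print(s)
for n in ("side","top","wrist"):
    c=calibration(n); print(n,c)
    cv2.imwrite(f"pics/{n}0.png",read_camera(n)[:,:,::-1])
E
```

```text
pics
{'time_s': 0.0, 'joint_pos': array([-9.26410911e-01,  2.55766520e-01,  1.06938429e-01, -4.70415552e-04,
       -1.42384557e+00, -2.84568485e-01]), 'joint_vel': array([0.0011044 , 0.00055567, 0.00142067, 0.00030304, 0.00116659,
       0.00091117]), 'joint_efforts': array([-1.05013610e-04, -3.86631238e+01,  2.37945235e+01,  5.36515877e+00,
       -5.95576828e-03, -1.21007085e-05]), 'ee_pos': array([ 0.19364623, -0.51460403,  0.40375964]), 'orientation': array([-0.28079726,  1.55272838,  0.28377446]), 'ft_force': array([-0.00345791,  0.06194214, -0.14238726]), 'moment': array([-0.01752448, -0.01495671,  0.01402254]), 'opening': 1.0006623959527086}
side {'fovy': 52.58807203753037, 'cx': 325.2290014702293, 'cy': 210.3876364169129, 'R': array([[ 0.99692497, -0.07828397,  0.00349679],
       [-0.05476126, -0.72790005, -0.68349303],
       [ 0.05605186,  0.68119978, -0.72994866]]), 't': array([-0.58676127,  0.11730328,  1.05028024])}
top {'fovy': 51.73590888998444, 'cx': 315.38525920457715, 'cy': 201.58581711357826, 'R': array([[ 0.00132947, -0.99991338,  0.01309422],
       [-0.99508636, -0.00261918, -0.09897617],
       [ 0.0990019 , -0.0128983 , -0.99500365]]), 't': array([-0.01008708,  0.60943972,  1.13986713])}
wrist {'fovy': 69.2492302467188, 'cx': 317.97520659031454, 'cy': 196.7835933129501, 'R': array([[-3.51735893e-01,  9.36099161e-01,  4.70753246e-04],
       [ 9.04343395e-01,  3.39673818e-01,  2.58427402e-01],
       [ 2.41753772e-01,  9.13239157e-02, -9.66030567e-01]]), 't': array([ 0.54868741, -0.03344719,  0.37697288])}
```

View pics/side0.png

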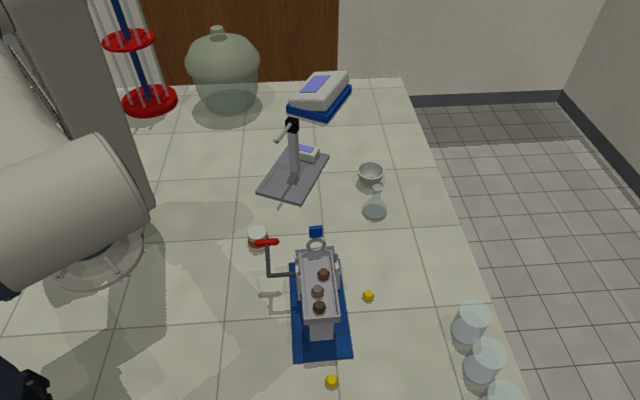

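View pics/top0.png

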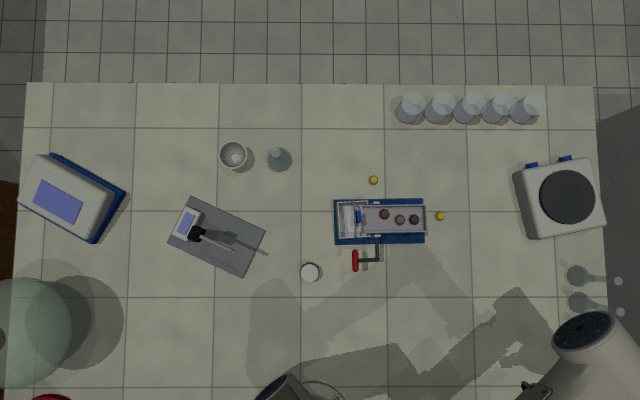

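View pics/wrist0.png

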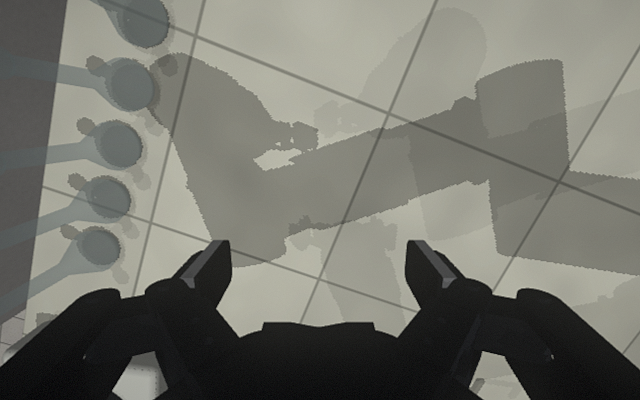

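Run:
```python
import cv2
t=cv2.imread("pics/top0.png"); s=cv2.imread("pics/side0.png")
def crop(im,x0,y0,w,h,f,n):
    cv2.imwrite(n,cv2.resize(im[y0:y0+h,x0:x0+w],None,fx=f,fy=f,interpolation=cv2.INTER_CUBIC))
crop(t,320,170,130,110,6,"pics/t_tip.png")
crop(t,160,185,130,100,6,"pics/t_stand.png")
crop(s,240,215,130,150,4,"pics/s_tip.png")
crop(s,245,105,100,110,5,"pics/s_stand.png")
```

```text
(no output)
```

View pics/t_tip.png

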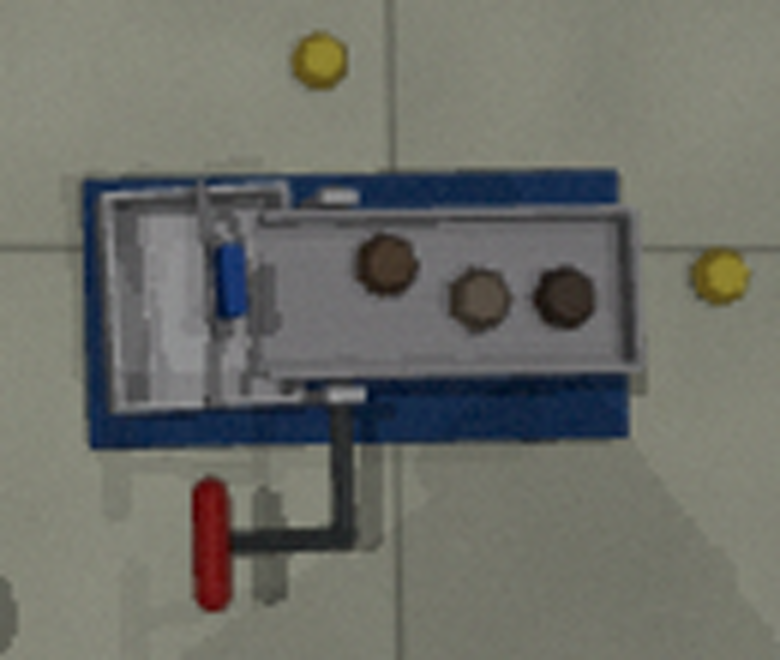

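View pics/t_stand.png

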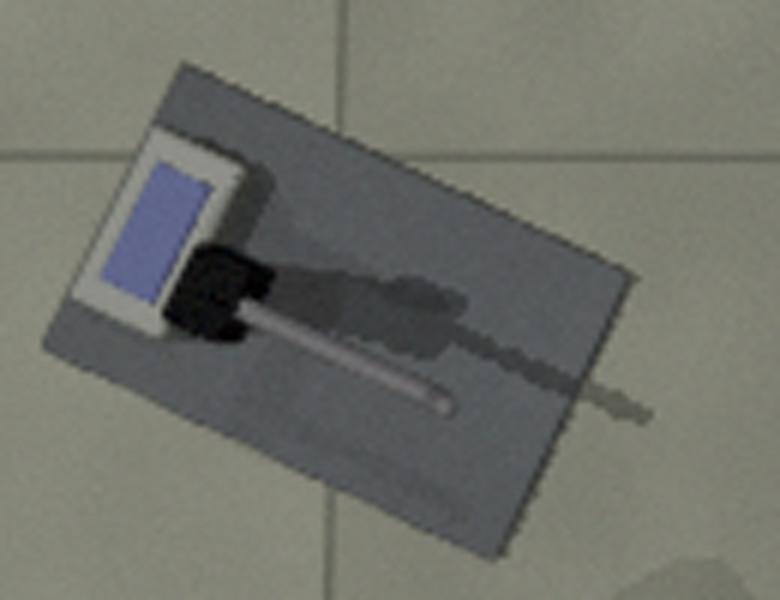

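View pics/s_tip.png

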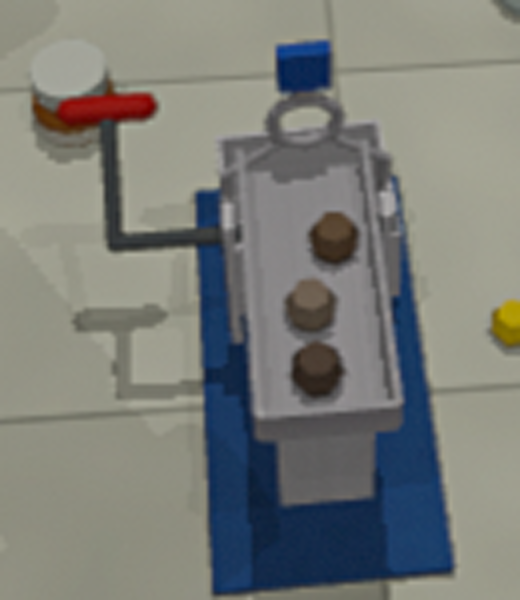

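View pics/s_stand.png

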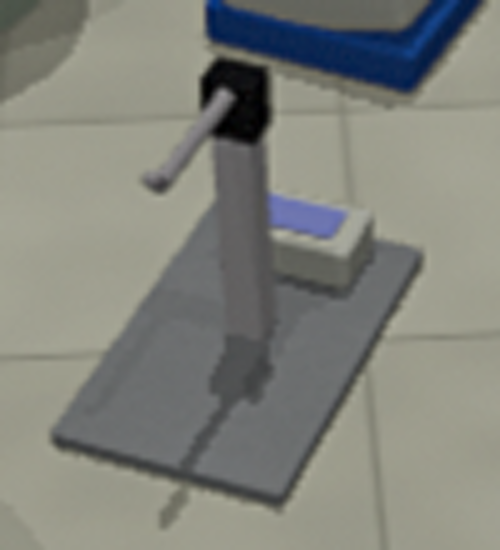

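```bash
cat > h.py <<'E'
import numpy as np, cv2
from bench import bot, read_camera, calibration
from scipy.optimize import least_squares
from scipy.spatial.transform import Rotation as Rn
def proj(c,X):
    X=np.atleast_2d(X); f=200/np.tan(np.radians(c["fovy"])/2)
    p=X@np.array(c["R"]).T+np.array(c["t"])
    return np.c_[f*p[:,0]/p[:,2]+c["cx"], f*p[:,1]/p[:,2]+c["cy"]]
def loc2w(q,L):
    L=np.atleast_2d(L);c,s=np.cos(q[2]),np.sin(q[2])
    return np.c_[q[0]+c*L[:,0]-s*L[:,1],q[1]+s*L[:,0]+c*L[:,1],L[:,2]]
def fit(obs,q0):
    # obs: list of (cam, local pts, pix)
    def r(q): return np.concatenate([(proj(c,loc2w(q,L))-P).ravel() for c,L,P in obs])
    s=least_squares(r,q0); return s.x,r(s.x).reshape(-1,2)
def cropsave(im,x0,y0,w,h,f,n):
    cv2.imwrite(n,cv2.resize(im[y0:y0+h,x0:x0+w],None,fx=f,fy=f,interpolation=cv2.INTER_CUBIC))
E
python3 - <<'E'
from h import *
T=calibration("top");S=calibration("side")
t=lambda a,o,f:np.array(a)/f+np.array(o)
mm=lambda a:np.array(a)/1000
np.set_printoptions(precision=4,suppress=True)
L1=mm([(65,105,8),(65,-155,8),(-65,-155,8),(-65,105,8),(-105,62,147)]);P1=t([(85,180),(617,170),(628,436),(91,447),(211,545)],(320,170),6)
L2=mm([(-65,-155,8),(65,-155,8),(-105,62,147)]);P2=t([(213,592),(452,572),(107,106)],(240,215),4)
q,r=fit([(T,L1,P1),(S,L2,P2)],[.5,-.1,0]);print("tipper",q);print(r)
L1=mm([(75,120,12),(75,-120,12),(-75,-120,12),(-75,120,12),(0,-106,199)]);P1=t([(183,63),(635,275),(500,560),(42,347),(443,405)],(160,185),6)
L2=mm([(-75,-120,12),(75,-120,12),(75,120,12),(0,-106,199)]);P2=t([(55,440),(285,503),(420,255),(157,182)],(245,105),5)
q2,r=fit([(T,L1,P1),(S,L2,P2)],[.5,.2,-.4]);print("stand",q2);print(r)
L1=mm([(0,0,195)]);P1=t([(231,280)],(320,170),6)
P1b=t([(304,66),(305,118)],(240,215),4);L2=mm([(0,0,179),(0,0,133)])
f=lambda b:[ (T,L1,P1),(S,L2,P1b)]
def rr(b):
    qq=[b[0],b[1],q[2]]; return np.concatenate([(proj(c,loc2w(qq,L))-P).ravel() for c,L,P in f(0)])
s=least_squares(rr,[.5,0]);print("bucket",s.x,rr(s.x)); c,sn=np.cos(q[2]),np.sin(q[2]);d=s.x-q[:2];print("bucket in tipper",c*d[0]+sn*d[1],-sn*d[0]+c*d[1])
print("lever",loc2w(q,mm([(-105,62,147)])),"seat",loc2w(q2,mm([(0,-72,195)])),"tip",loc2w(q2,mm([(0,-106,199)])))
R=Rn.from_rotvec(bot.state()["orientation"]).as_matrix();print(R)
E
```

```text
tipper [ 0.5554 -0.1682  0.0187]
[[-0.5104 -0.6776]
 [ 0.2787 -0.4346]
 [ 0.3981  0.2169]
 [-0.5236 -0.0313]
 [ 0.1566 -0.4616]
 [-1.1079  0.0458]
 [ 0.383  -0.7237]
 [-0.3171  1.0206]]
stand [ 0.5127  0.2747 -0.4261]
[[-1.0444 -0.927 ]
 [-0.7096 -1.5629]
 [-0.8503 -0.6367]
 [-0.9749 -0.5478]
 [ 4.1516  0.4144]
 [-1.2527 -1.3725]
 [-0.2616 -1.4257]
 [ 0.6219 -1.6464]
 [-2.1477  2.0489]]
bucket [ 0.5584 -0.1115] [-0.0519 -0.771  -0.3622 -0.0548 -0.3294  0.1742]
bucket in tipper 0.004079374550804831 0.05671222213483739
lever [[ 0.4492 -0.1082  0.147 ]] seat [[0.4829 0.2091 0.195 ]] tip [[0.4689 0.1782 0.199 ]]
[[-0.0006 -0.352   0.936 ]
 [ 0.0013  0.936   0.352 ]
 [-1.      0.0014 -0.0001]]
```

Run:
```python
from h import *
T=calibration("top");S=calibration("side")
t=lambda a,o,f:np.array(a)/f+np.array(o)
mm=lambda a:np.array(a)/1000
np.set_printoptions(precision=4,suppress=True)
B=mm([(75,120,12),(75,-120,12),(-75,-120,12),(-75,120,12)]);PB=t([(183,63),(635,275),(500,560),(42,347)],(160,185),6)
B2=mm([(-75,-120,12),(75,-120,12),(75,120,12)]);PB2=t([(55,440),(285,503),(420,255)],(245,105),5)
K=mm([(0,-106,199),(0,-13,190)]);PK=t([(443,405),(243,308)],(160,185),6);PK2=t([(157,182),(232,93)],(245,105),5)
def r(p):
    q=p[:3];o=np.array([p[3],p[4],0])
    return np.concatenate([(proj(c,loc2w(q,L))-P).ravel() for c,L,P in [(T,B+o,PB),(S,B2+o,PB2),(T,K,PK),(S,K,PK2)]])
s=least_squares(r,[.5,.2,-.4,0,0]);print(s.x);print(r(s.x).reshape(-1,2))
q=s.x[:3]
print("seat",loc2w(q,mm([(0,-72,195)])),"tip",loc2w(q,mm([(0,-106,199)])))
# overlay
for n,c,o in(("top",T,(160,185,130,100,6)),("side",S,(245,105,100,110,6))):
    im=cv2.imread(f"pics/{n}0.png");x0,y0,w,h,f=o
    im=cv2.resize(im[y0:y0+h,x0:x0+w],None,fx=f,fy=f,interpolation=cv2.INTER_CUBIC)
    pts=mm([(17,13,198),(-17,13,198),(-17,-13,198),(17,-13,198),(0,-106,199),(0,-98,190),(0,-13,190),(12,-12,12),(-12,-12,12)])
    for p in (proj(c,loc2w(q,pts))-[x0,y0]+.5)*f: cv2.circle(im,tuple(int(v) for v in p),3,(0,255,0),-1)
    cv2.imwrite(f"pics/ov_{n}.png",im)
a=cv2.imread("pics/ov_top.png");b=cv2.imread("pics/ov_side.png");
```

```text
[ 0.5161  0.2842 -0.4255  0.0011 -0.0137]
[[ 0.1147 -0.4715]
 [ 0.4849 -1.1512]
 [ 0.3883 -0.2028]
 [ 0.2271 -0.0691]
 [-1.7126 -0.5229]
 [-0.6229 -0.5469]
 [ 0.3093 -0.972 ]
 [ 0.2175 -1.0573]
 [-0.5378 -0.985 ]
 [-0.7844 -0.2342]
 [-1.4935  0.9356]]
seat [[0.4864 0.2186 0.195 ]] tip [[0.4724 0.1876 0.199 ]]
```

View pics/ov_top.png

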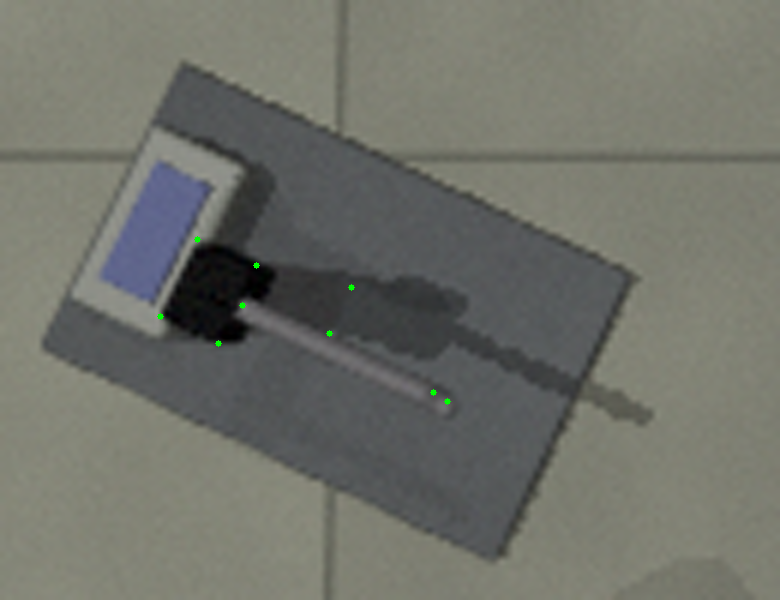

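View pics/ov_side.png

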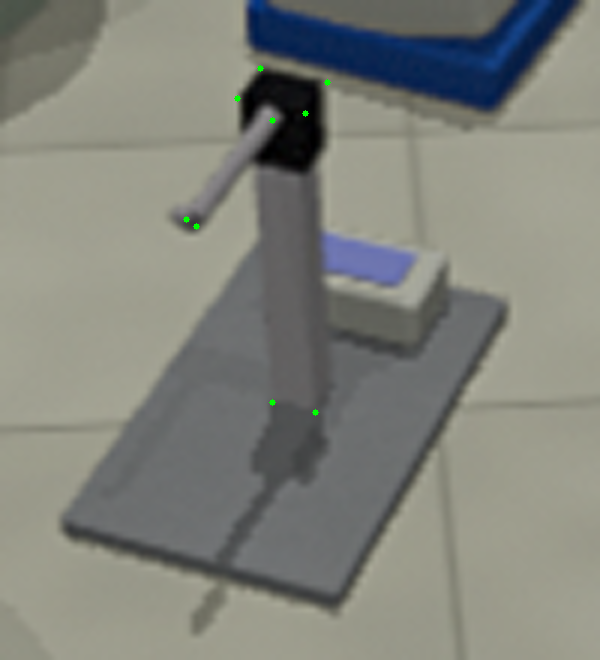

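>>> arm_command(rows=[[[0.08,0.13,0.0],25,-1],[[0.16,0.27,-0.01],50,-1],[[0.248,0.41,-0.02],70,-1],[[0.248,0.41,-0.03],70,-1],[[0.248,0.41,-0.03],70,-1],[[0.248,0.41,-0.03],70,-1],[[0.248,0.41,-0.03],70,-1],[[0.248,0.41,-0.03],70,-1],[[0.248,0.41,-0.03],70,-1],[[0.248,0.41,-0.03],70,-1],[[0.248,0.41,-0.03],70,-1],[[0.248,0.41,-0.03],70,-1],[[0.248,0.41,-0.03],70,-1],[[0.248,0.41,-0.03],70,-1],[[0.248,0.41,-0.03],70,-1],[[0.248,0.41,-0.03],70,-1]], squeeze=60)

```text
time_s: 1.48
ee_pos: [0.4412, -0.1053, 0.374]
orientation: [-1.216, 1.206, 1.217]
ft_force: [-0.2, -0.6, 0.4]
opening: -0.002
```

Run:
```python
from h import *
s=bot.state();print(s["time_s"],s["ee_pos"],s["ft_force"],s["opening"],s["joint_pos"]);print(Rn.from_rotvec(s["orientation"]).as_matrix().round(3))
cv2.imwrite("pics/w1.png",read_camera("wrist")[:,:,::-1])
im=read_camera("side")[:,:,::-1];cropsave(im,200,130,200,180,3,"pics/s1.png")
```

```text
1.4833 [ 0.44123829 -0.10533038  0.37402788] [-0.21866162 -0.63057949  0.41514514] -0.002406105527529489 [ 1.12975013e-01  7.68150821e-02 -1.87319447e-01  1.00930871e-05
 -1.30829103e+00 -1.03329303e-01]
[[-0.002 -1.    -0.01 ]
 [-0.    -0.01   1.   ]
 [-1.     0.002 -0.   ]]
```

View pics/w1.png

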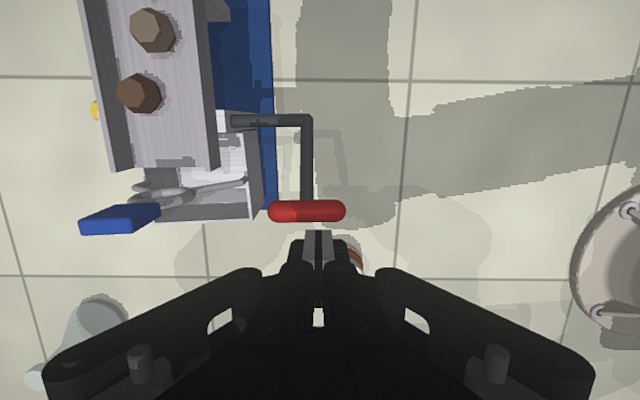

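View pics/s1.png

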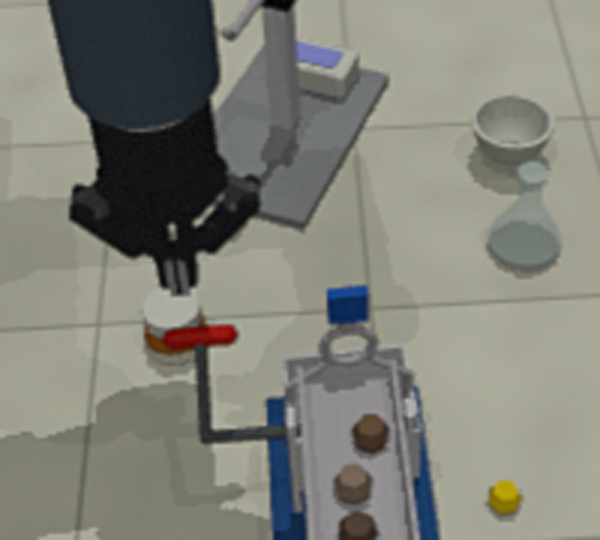

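```bash
cat >> h.py <<'E'
def ray(c,px,z):
    f=200/np.tan(np.radians(c["fovy"])/2);R=np.array(c["R"]);t=np.array(c["t"])
    d=R.T@np.array([(px[0]-c["cx"])/f,(px[1]-c["cy"])/f,1]);o=-R.T@t
    return o+d*(z-o[2])/d[2]
E
python3 - <<'E'
from h import *
c=calibration("wrist")
print("bar",ray(c,(306,211),.147), ray(c,(268,211),.147), ray(c,(346,211),.147))
print("tabtop",[ray(c,p,.195).round(4) for p in((79,221),(157,204),(160,216),(81,234))])
print("tip px",proj(c,[[.4412,-.1053,.201]]))
E
```

```text
bar [ 0.44911148 -0.10722653  0.147     ] [ 0.47604411 -0.10699323  0.147     ] [ 0.42075676 -0.10747216  0.147     ]
tabtop [array([ 0.5697, -0.1159,  0.195 ]), array([ 0.5264, -0.1258,  0.195 ]), array([ 0.5257, -0.1191,  0.195 ]), array([ 0.5702, -0.1083,  0.195 ])]
tip px [[316.91282614 245.59236209]]
```

>>> arm_command(rows=[[[0,0.002,-0.025],0,-1],[[0,0.002,-0.04],0,-1],[[0,0.002,-0.044],0,-1],[[0,0.002,-0.048],0,-1],[[0,0.002,-0.052],0,-1],[[0,0.002,-0.056],0,-1],[[0,0.002,-0.06],0,-1],[[0,0.002,-0.064],0,-1],[[0,0.002,-0.068],0,-1],[[0,0.002,-0.072],0,-1],[[0,0.002,-0.076],0,-1],[[0,0.002,-0.079],0,-1],[[0,0.002,-0.082],0,-1],[[0,0.002,-0.085],0,-1],[[0,0.002,-0.088],0,-1],[[0,0.002,-0.091],0,-1],[[0,0.002,-0.094],0,-1],[[0,0.002,-0.097],0,-1]])

```text
time_s: 3.08
ee_pos: [0.441, -0.1038, 0.2768]
orientation: [-1.216, 1.207, 1.217]
ft_force: [0.1, -0.7, 1.9]
opening: -0.003
```

Run:
```python
from h import *
s=bot.state();print(s["time_s"],s["ee_pos"],s["ft_force"])
im=read_camera("side")[:,:,::-1];cropsave(im,200,150,200,200,3,"pics/s2.png")
im=read_camera("wrist")[:,:,::-1];cv2.imwrite("pics/w2.png",im)
```

```text
3.0833 [ 0.44101141 -0.10376479  0.27676122] [ 0.12112064 -0.71972422  1.91953763]
```

View pics/s2.png

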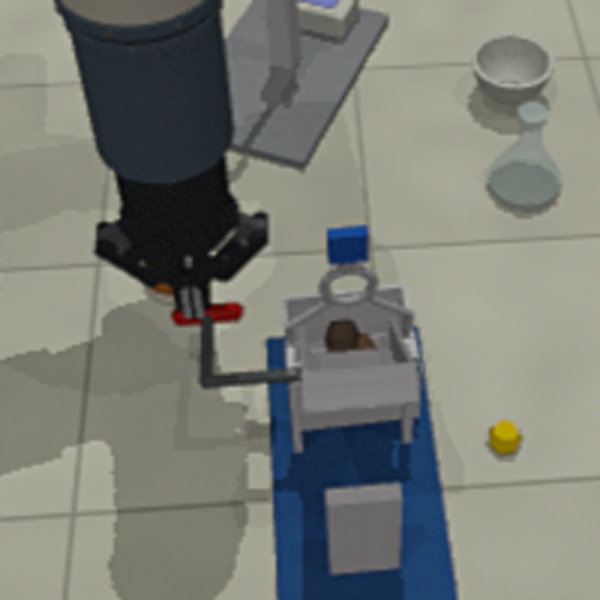

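View pics/w2.png

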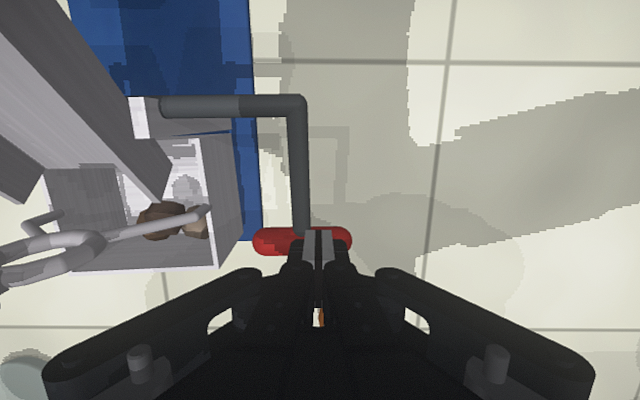

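>>> arm_command(rows=[[[0,0,-0.004],0,-1],[[0,0,-0.008],0,-1],[[0,0,-0.01],0,-1],[[0,0,-0.011],0,-1],[[0,0,-0.011],0,-1],[[0,0,-0.011],0,-1],[[0,0,-0.011],0,-1]])

```text
time_s: 3.77
ee_pos: [0.4405, -0.1035, 0.2651]
orientation: [-1.214, 1.208, 1.219]
ft_force: [-1.6, 0.1, 1.7]
opening: -0.001
```

Run:
```python
from h import *
im=read_camera("side")[:,:,::-1];cropsave(im,270,200,90,110,5,"pics/s3.png")
im=read_camera("wrist")[:,:,::-1];cv2.imwrite("pics/w3.png",im)
im=read_camera("top")[:,:,::-1];cropsave(im,320,170,130,110,5,"pics/t3.png")
```

```text
(no output)
```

View pics/s3.png

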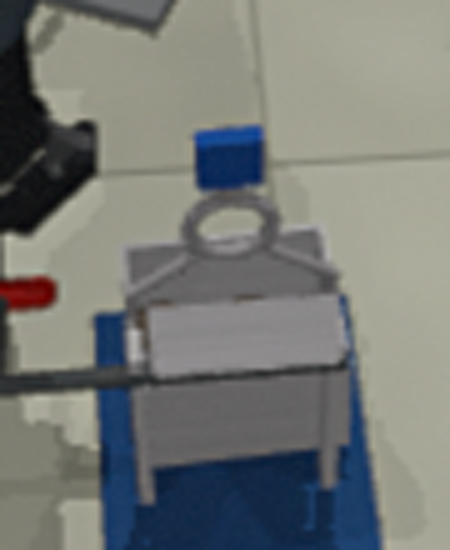

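View pics/w3.png

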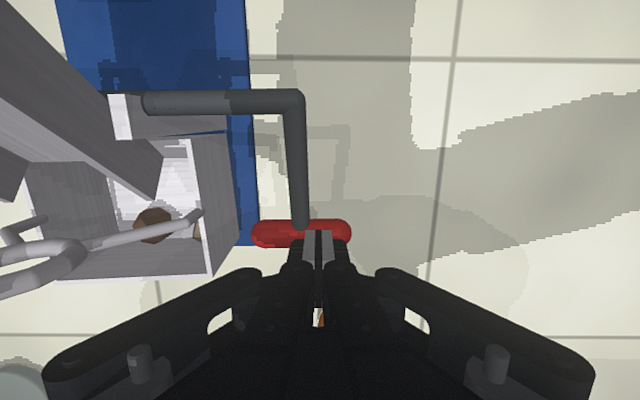

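View pics/t3.png

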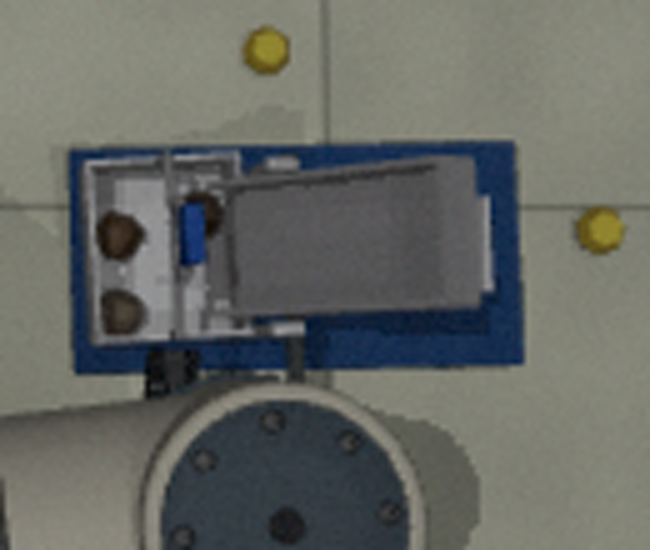

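>>> arm_command(rows=[[[0,0,0.007],0,-1],[[0,0,0.014],0,-1],[[0,0,0.021],0,-1],[[0,0,0.028],0,-1],[[0,0,0.035],0,-1],[[0,0,0.042],0,-1],[[0,0,0.05],0,-1],[[0,0,0.06],0,-1],[[0,0,0.075],0,-1],[[0,0,0.1],-4,-1],[[0,0,0.13],-10,0],[[0.02,0,0.15],-17,0],[[0.04,0,0.16],-24,0],[[0.06,0,0.16],-31,0],[[0.08,0,0.16],-38,0],[[0.09,0.01,0.16],-45,0],[[0.1,0.02,0.16],-52,0],[[0.11,0.03,0.16],-59,0],[[0.118,0.03,0.16],-66,0],[[0.118,0.03,0.16],-73,0]])

```text
time_s: 5.58
ee_pos: [0.5597, -0.0729, 0.425]
orientation: [-0.233, 1.559, 0.239]
ft_force: [0.2, 0.0, -0.0]
opening: 0.502
```

>>> arm_command(rows=[[[0,0,0],-7,0],[[0,0,0],-14,0],[[0,0,0],-17,0],[[0,0,0],-17,0],[[0,0,0],-17,0],[[0,0,0],-17,0]])

```text
time_s: 6.08
ee_pos: [0.5596, -0.0729, 0.4252]
orientation: [-0.001, 1.571, 0.007]
ft_force: [-0.1, 0.5, -0.9]
opening: 0.499
```

Run:
```python
from h import *
s=bot.state();print(s["time_s"],s["ee_pos"],s["ft_force"],s["opening"],s["joint_pos"]);print(Rn.from_rotvec(s["orientation"]).as_matrix().round(3))
im=read_camera("side")[:,:,::-1];cropsave(im,250,180,130,150,4,"pics/s4.png")
im=read_camera("wrist")[:,:,::-1];cv2.imwrite("pics/w4.png",im)
c=calibration("wrist");np.save("cw4.npy",c,allow_pickle=True)
```

```text
6.0833 [ 0.55963462 -0.07288647  0.42520217] [-0.11856497  0.52408312 -0.91878231] 0.49854004934288065 [ 0.14628178  0.27972172  0.19435561 -0.00381959 -1.48551382 -1.71131948]
[[-0.001 -0.005  1.   ]
 [ 0.004  1.     0.005]
 [-1.     0.004 -0.001]]
```

View pics/s4.png

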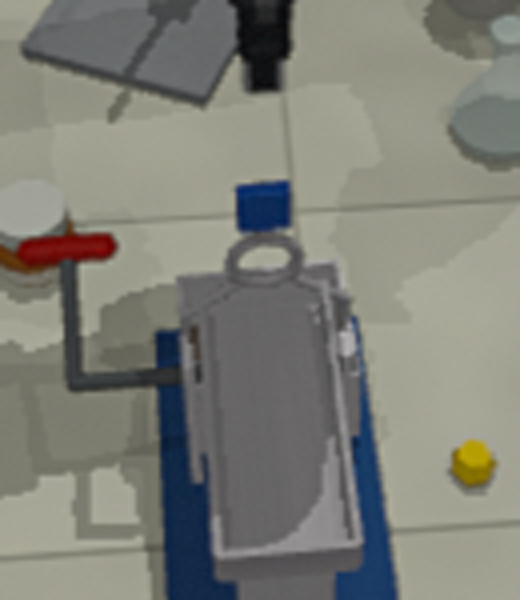

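View pics/w4.png

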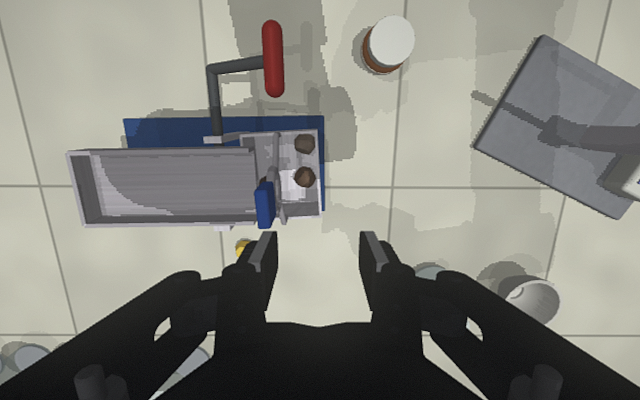

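Run:
```python
from h import *
c=np.load("cw4.npy",allow_pickle=True).item()
im=cv2.imread("pics/w4.png");x0,y0,w,h,f=225,120,110,120,5
o=cv2.resize(im[y0:y0+h,x0:x0+w],None,fx=f,fy=f,interpolation=cv2.INTER_CUBIC)
pts=np.array([(sx*.015,sy*.005,z) for z in(.195,.163) for sx in(-1,1) for sy in(-1,1)])
for i,p in enumerate((proj(c,loc2w([.5584,-.1115,.0187],pts))-[x0,y0]+.5)*f): cv2.circle(o,tuple(int(v) for v in p),3,(0,255,0) if i<4 else (0,255,255),-1)
cv2.imwrite("pics/w4o.png",o)
im=cv2.imread("pics/s4.png");S=calibration("side")
for i,p in enumerate((proj(S,loc2w([.5584,-.1115,.0187],pts))-[250,180]+.5)*4): cv2.circle(im,tuple(int(v) for v in p),2,(0,255,0) if i<4 else (0,255,255),-1)
cv2.imwrite("pics/s4o.png",cv2.resize(im[150:300,200:350],None,fx=3,fy=3))
```

```text
(no output)
```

View pics/w4o.png

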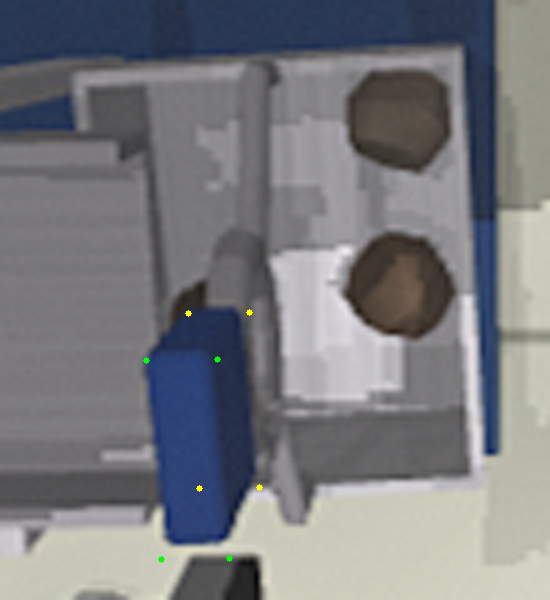

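View pics/s4o.png

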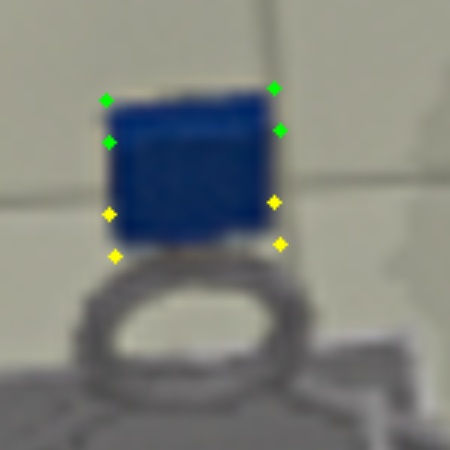

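>>> arm_command(rows=[[[-0.0026,-0.02,0],0.8,0],[[-0.0026,-0.039,0],0.8,0],[[-0.0026,-0.039,0],0.8,0],[[-0.0026,-0.039,-0.02],0.8,0],[[-0.0026,-0.039,-0.04],0.8,0],[[-0.0026,-0.039,-0.06],0.8,0],[[-0.0026,-0.039,-0.076],0.8,0],[[-0.0026,-0.039,-0.086],0.8,0],[[-0.0026,-0.039,-0.086],0.8,0],[[-0.0026,-0.039,-0.086],0.8,0]])

```text
time_s: 7.02
ee_pos: [0.5572, -0.1118, 0.3394]
orientation: [-0.012, 1.572, 0.018]
ft_force: [0.4, 0.4, -0.1]
opening: 0.498
```

Run:
```python
from h import *
s=bot.state();print(s["time_s"],s["ee_pos"],s["ft_force"],s["opening"])
im=read_camera("side")[:,:,::-1];cropsave(im,270,180,90,100,5,"pics/s5.png")
im=read_camera("wrist")[:,:,::-1];cv2.imwrite("pics/w5.png",im)
```

```text
7.0167 [ 0.55718664 -0.11180563  0.33938746] [ 0.37040192  0.41698887 -0.08035025] 0.4976674215035296
```

View pics/s5.png

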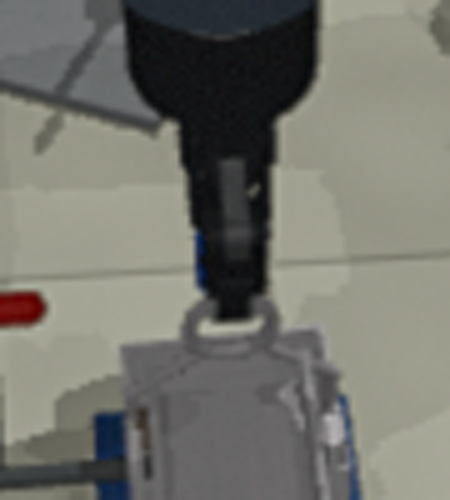

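View pics/w5.png

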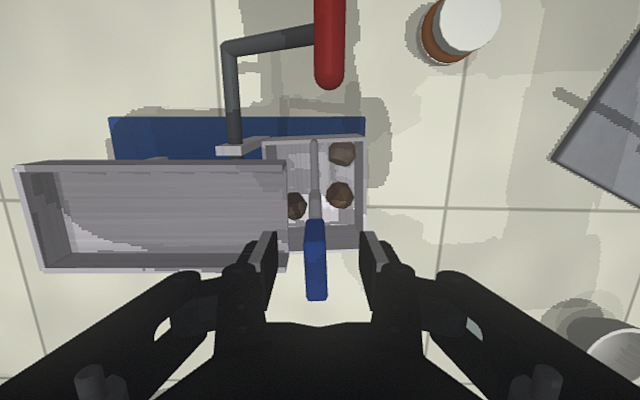

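>>> arm_command(rows=[[[-0.0015,0,0],0,-0.4],[[-0.0015,0,0],0,-1],[[-0.0015,0,0],0,-1],[[-0.0015,0,0],0,-1],[[-0.0015,0,0],0,-1],[[-0.0015,0,0],0,-1],[[-0.0015,0,0],0,-1],[[-0.0015,0,0],0,-1],[[-0.0015,0,0],0,-1]], squeeze=70)

```text
time_s: 7.87
ee_pos: [0.556, -0.112, 0.3415]
orientation: [-0.013, 1.568, 0.017]
ft_force: [-1.8, 0.1, 6.5]
opening: 0.101
```

>>> arm_command(rows=[[[0,0,0.005],0,-1],[[0,0,0.01],0,-1],[[0,0.005,0.012],0,-1],[[0,0.013,0.012],0,-1],[[0,0.021,0.012],0,-1],[[-0.001,0.03,0.012],0,-1],[[-0.001,0.038,0.012],0,-1],[[-0.001,0.046,0.012],0,-1],[[-0.001,0.054,0.012],0,-1],[[-0.001,0.06,0.012],0,-1],[[-0.001,0.062,0.012],0,-1],[[-0.001,0.062,0.012],0,-1],[[-0.001,0.062,0.012],0,-1]])

```text
time_s: 8.95
ee_pos: [0.555, -0.0501, 0.3535]
orientation: [-0.013, 1.568, 0.017]
ft_force: [-0.1, -0.0, -3.4]
opening: 0.1
```

Run:
```python
from h import *
s=bot.state();print(s["time_s"],s["ee_pos"],s["ft_force"],s["opening"])
im=read_camera("side")[:,:,::-1];cropsave(im,230,130,140,150,4,"pics/s6.png")
im=read_camera("wrist")[:,:,::-1];cv2.imwrite("pics/w6.png",im)
```

```text
8.95 [ 0.55503092 -0.05005549  0.35352447] [-0.13583051 -0.02299855 -3.39611413] 0.09985575189146788
```

View pics/s6.png

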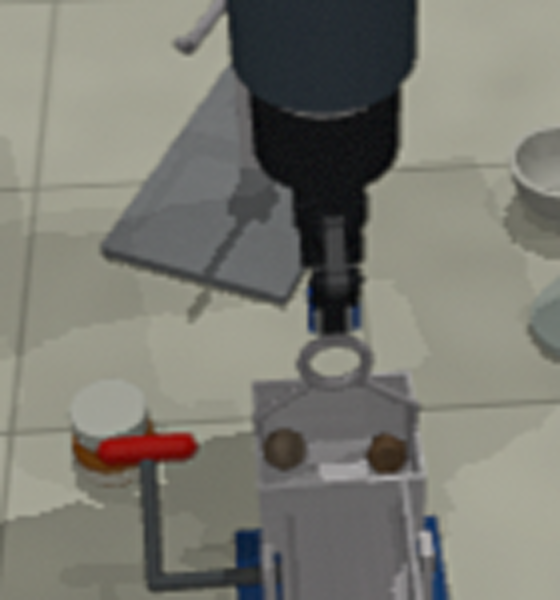

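View pics/w6.png

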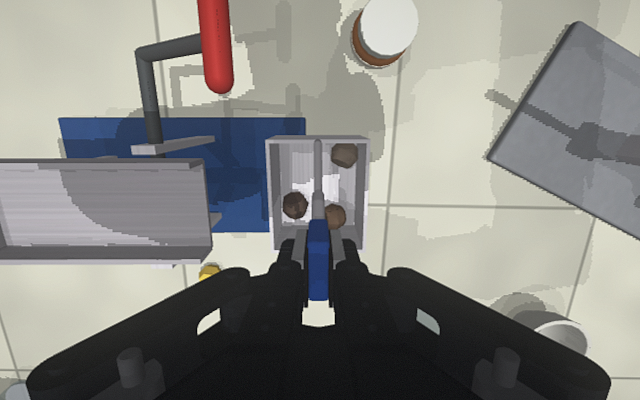

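>>> arm_command(rows=[[[0,0.005,0.01],0,-1],[[0,0.01,0.025],0,-1],[[0,0.015,0.045],0,-1],[[0,0.02,0.06],-1,-1],[[-0.005,0.03,0.07],-3,-1],[[-0.012,0.042,0.07],-5,-1],[[-0.02,0.055,0.07],-7,-1],[[-0.03,0.07,0.07],-9,-1],[[-0.04,0.085,0.07],-11,-1],[[-0.05,0.1,0.07],-13,-1],[[-0.06,0.115,0.07],-15,-1],[[-0.07,0.13,0.07],-17,-1],[[-0.08,0.145,0.07],-19,-1],[[-0.088,0.16,0.07],-21,-1],[[-0.095,0.174,0.07],-23,-1],[[-0.099,0.185,0.07],-24.5,-1],[[-0.102,0.189,0.07],-25.5,-1],[[-0.102,0.189,0.07],-25.5,-1],[[-0.102,0.189,0.07],-25.5,-1]])

```text
time_s: 10.63
ee_pos: [0.4529, 0.1387, 0.4242]
orientation: [0.335, 1.541, -0.331]
ft_force: [-0.2, 0.8, -3.8]
opening: 0.102
```

Run:
```python
from h import *
s=bot.state();print(s["time_s"],s["ee_pos"],s["ft_force"],s["opening"],s["joint_pos"]);print(Rn.from_rotvec(s["orientation"]).as_matrix().round(3))
im=read_camera("side")[:,:,::-1];cropsave(im,230,90,130,130,5,"pics/s7.png");cv2.imwrite("pics/side7.png",im)
im=read_camera("wrist")[:,:,::-1];cv2.imwrite("pics/w7.png",im)
np.save("cw7.npy",calibration("wrist"),allow_pickle=True)
im=read_camera("top")[:,:,::-1];cropsave(im,160,170,160,120,5,"pics/t7.png")
```

```text
10.6333 [0.45292071 0.13868091 0.42423333] [-0.19115109  0.79746272 -3.82705906] 0.10191113629348185 [ 6.29784375e-01  9.55013841e-02 -3.92035223e-02  1.50645854e-03
 -1.43155272e+00 -2.62599170e+00]
[[ 0.005  0.413  0.911]
 [ 0.001  0.911 -0.413]
 [-1.     0.003  0.004]]
```

View pics/s7.png

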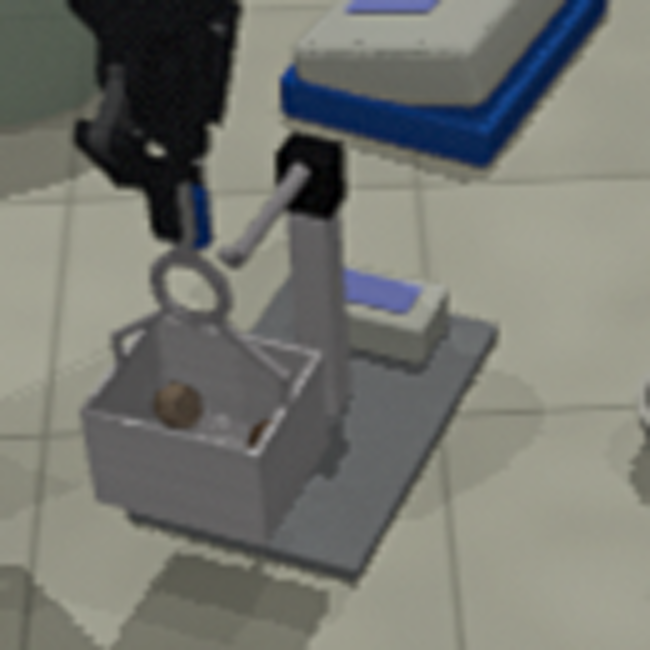

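View pics/w7.png

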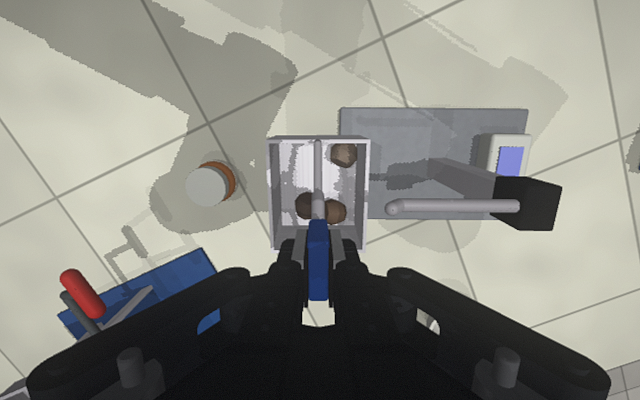

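View pics/t7.png

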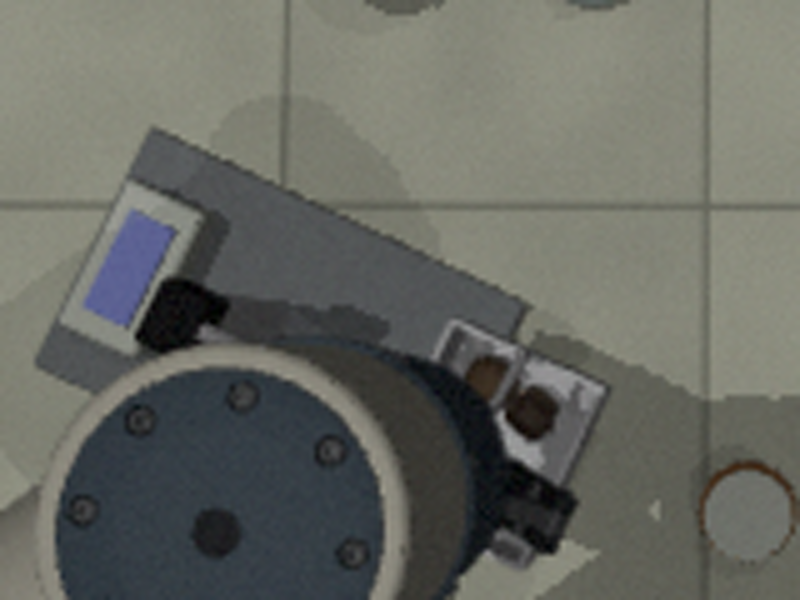

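Run:
```python
from h import *
np.set_printoptions(precision=4,suppress=True)
c=np.load("cw7.npy",allow_pickle=True).item();S=calibration("side")
q=[.5161,.2842,-.4255]
mm=lambda a:np.array(a)/1000
tip=loc2w(q,mm([(0,-106,199),(0,-13,190)]))
print("model tip/root",tip,"proj wrist",proj(c,tip),"side crop",(proj(S,tip)-[230,90])*5)
a=ray(c,(395,208),.199);b=ray(c,(515,206),.190);print("wrist tip,root",a,b,"yaw",np.arctan2(-(b-a)[0],(b-a)[1]))
eye=np.array([.4539,.1389,.4242-.2085]);print("eye proj side crop",(proj(S,eye)-[230,90])*5)
def tl(p): d=p[:2]-np.array(q[:2]);cc,s=np.cos(q[2]),np.sin(q[2]);return cc*d[0]+s*d[1],-s*d[0]+cc*d[1]
print("eye in stand",tl(eye),"tip",tl(a),"root",tl(b))
x0,y0,w,h,f=370,170,200,80,4
im=cv2.imread("pics/w7.png");cropsave(im,x0,y0,w,h,f,"pics/w7c.png")
s=cv2.imread("pics/side7.png");cropsave(s,250,115,60,60,10,"pics/s7c.png")
```

```text
model tip/root [[0.4723 0.1877 0.199 ]
 [0.5107 0.2724 0.19  ]] proj wrist [[391.8579 211.0258]
 [515.7793 207.0129]] side crop [[228.0386 255.807 ]
 [299.5019 172.6599]]
wrist tip,root [0.4712 0.1904 0.199 ] [0.5097 0.272  0.19  ] yaw -0.4414953096870533
eye proj side crop [[187.6638 290.0565]]
eye in stand (np.float64(0.0033226101290979443), np.float64(-0.15801863896999624)) tip (np.float64(-0.002219872721278826), np.float64(-0.10394746933067216)) root (np.float64(-0.00077636123175599), np.float64(-0.01370924273650568))
```

View pics/w7c.png

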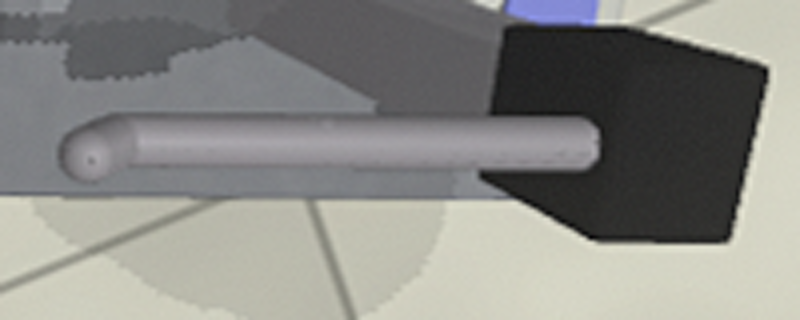

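View pics/s7c.png

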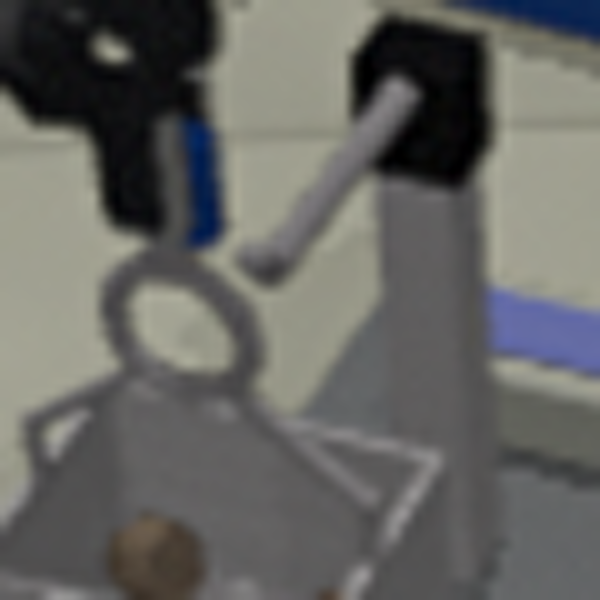

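>>> arm_command(rows=[[[-0.0046,0.0021,-0.007],0,-1],[[-0.0046,0.0021,-0.015],0,-1],[[-0.0046,0.0021,-0.0215],0,-1],[[-0.0046,0.0021,-0.0215],0,-1],[[-0.0026,0.0061,-0.0215],0,-1],[[0.0014,0.0151,-0.0215],0,-1],[[0.005,0.0231,-0.0215],0,-1],[[0.008,0.0301,-0.0215],0,-1],[[0.008,0.0301,-0.0215],0,-1],[[0.008,0.0301,-0.0215],0,-1]])

```text
time_s: 11.62
ee_pos: [0.4614, 0.169, 0.4021]
orientation: [0.335, 1.542, -0.333]
ft_force: [-1.0, 0.3, -3.4]
opening: 0.099
```

Run:
```python
from h import *
np.set_printoptions(precision=4,suppress=True)
s=bot.state();print(s["time_s"],s["ee_pos"],s["ft_force"],s["opening"]);R=Rn.from_rotvec(s["orientation"]).as_matrix();print(R.round(3))
im=read_camera("side")[:,:,::-1];cropsave(im,250,100,70,70,10,"pics/s8.png")
im=read_camera("wrist")[:,:,::-1];cropsave(im,220,130,300,180,2.6,"pics/w8.png")
c=calibration("wrist")
q=[.5161,.2842,-.4255]
def tl(p): d=p[:2]-np.array(q[:2]);cc,s=np.cos(q[2]),np.sin(q[2]);return cc*d[0]+s*d[1],-s*d[0]+cc*d[1]
e=s["ee_pos"]+R[:,0]*.2085;print("eye",e,tl(e)); print((proj(calibration("side"),e)-[250,100]+.5)*10)
```

```text
11.6167 [0.4614 0.169  0.4021] [-1.0009  0.3344 -3.36  ] 0.09929386481015905
[[ 0.003  0.413  0.911]
 [ 0.001  0.911 -0.413]
 [-1.     0.002  0.003]]
eye [0.4621 0.1692 0.1936] (np.float64(-0.0016662660165319143), np.float64(-0.12704615631694574))
[[223.026  478.9188]]
```

View pics/s8.png

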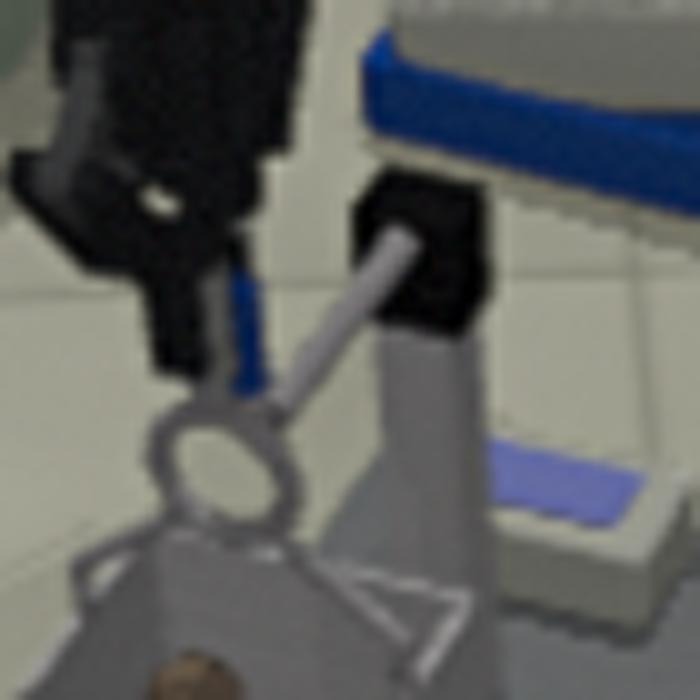

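View pics/w8.png

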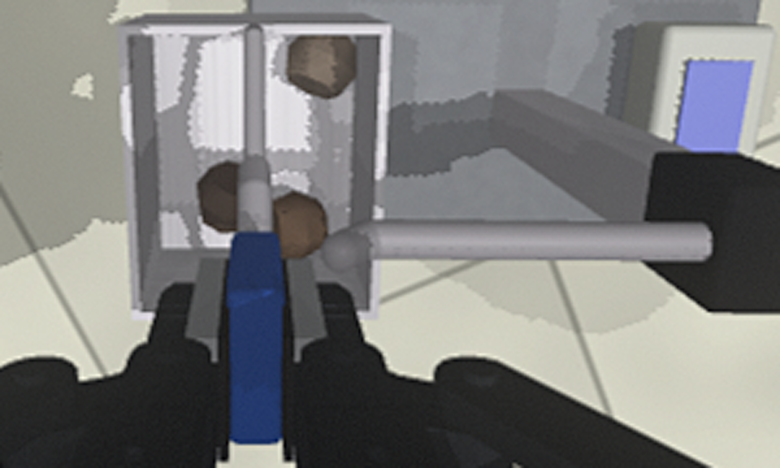

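>>> arm_command(rows=[[[0,0,0.002],0,-1],[[0.0021,0.0046,0.002],0,-1],[[0.0041,0.0091,0.002],0,-1],[[0.0062,0.0137,0.002],0,-1],[[0.0083,0.0182,0.002],0,-1],[[0.0103,0.0228,0.002],0,-1],[[0.0124,0.0273,0.002],0,-1],[[0.0124,0.0273,0.002],0,-1]])

```text
time_s: 12.38
ee_pos: [0.474, 0.1966, 0.4039]
orientation: [0.335, 1.542, -0.332]
ft_force: [-0.7, -0.5, -3.4]
opening: 0.103
```

Run:
```python
from h import *
s=bot.state();print(s["time_s"],s["ee_pos"],s["ft_force"],s["opening"])
im=read_camera("side")[:,:,::-1];cropsave(im,250,100,70,70,10,"pics/s9.png")
im=read_camera("wrist")[:,:,::-1];cropsave(im,220,130,300,180,2.6,"pics/w9.png")
```

```text
12.3833 [0.47398046 0.19663443 0.40390663] [-0.73000873 -0.50464364 -3.36187092] 0.10252096196387393
```

View pics/s9.png

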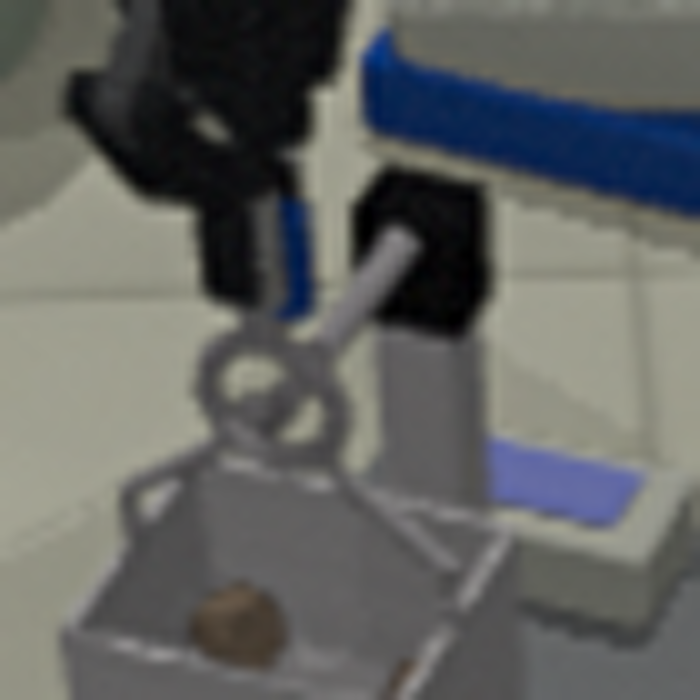

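View pics/w9.png

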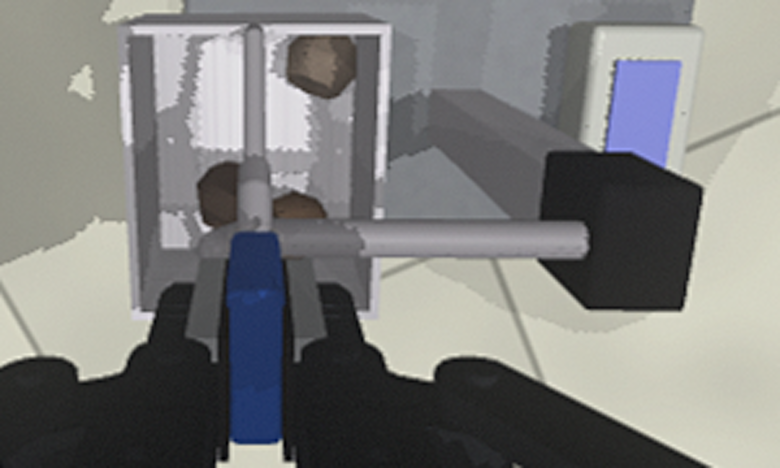

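>>> arm_command(rows=[[[0.0021,0.0046,0],0,-1],[[0.0041,0.0091,0],0,-1],[[0.0062,0.0137,0],0,-1],[[0.0083,0.0182,0],0,-1],[[0.0097,0.0212,0],0,-1],[[0.0097,0.0212,0],0,-1],[[0.0097,0.0212,-0.003],0,-1],[[0.0097,0.0212,-0.006],0,-1],[[0.0097,0.0212,-0.009],0,-1],[[0.0097,0.0212,-0.012],0,-1],[[0.0097,0.0212,-0.013],0,-1],[[0.0097,0.0212,-0.013],0,-1]])

```text
time_s: 13.48
ee_pos: [0.4832, 0.217, 0.3906]
orientation: [0.335, 1.542, -0.334]
ft_force: [-0.1, 0.1, -3.3]
opening: 0.099
```

Run:
```python
from h import *
s=bot.state();print(s["time_s"],s["ee_pos"],s["ft_force"],s["opening"])
im=read_camera("side")[:,:,::-1];cropsave(im,250,90,70,70,10,"pics/s10.png")
im=read_camera("wrist")[:,:,::-1];cropsave(im,220,130,300,180,2.6,"pics/w10.png")
```

```text
13.4833 [0.48320451 0.21696155 0.39056187] [-0.14863756  0.10263105 -3.27315366] 0.09932675005343747
```

View pics/s10.png

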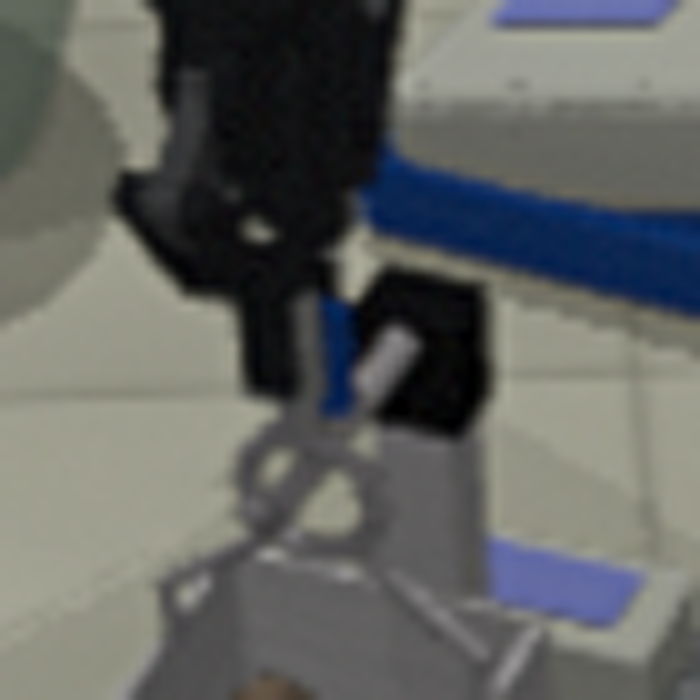

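View pics/w10.png

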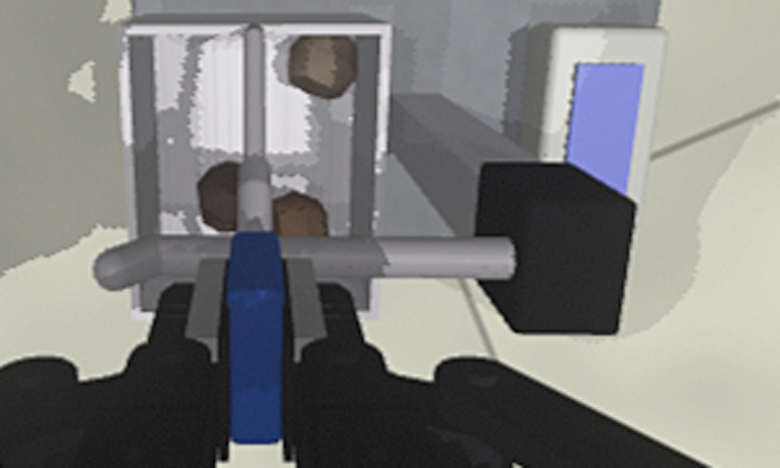

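>>> arm_command(rows=[[[0,0,-0.001],0,-1],[[0,0,-0.002],0,-1],[[0,0,-0.003],0,-1],[[0,0,-0.003],0,-1]])

```text
time_s: 13.92
ee_pos: [0.4834, 0.217, 0.3885]
orientation: [0.335, 1.541, -0.333]
ft_force: [-0.7, -0.5, -1.4]
opening: 0.103
```

>>> arm_command(rows=[[[0,0,-0.001],0,-1],[[0,0,-0.0015],0,-1],[[0,0,-0.0015],0,-1]], squeeze=20)

```text
time_s: 14.17
ee_pos: [0.4833, 0.2169, 0.3883]
orientation: [0.336, 1.54, -0.332]
ft_force: [-3.4, -0.1, 5.0]
opening: 0.097
```

Now bearing on the peg; release gently.

>>> arm_command(rows=[[[0,0,0],0,-0.7],[[0,0,0],0,-0.6],[[0,0,0],0,-0.5],[[0,0,0],0,-0.4],[[0,0,0],0,-0.3],[[0,0,0],0,-0.3],[[0,0,0],0,-0.3],[[0,0,0],0,-0.3]])

```text
time_s: 14.83
ee_pos: [0.4833, 0.2169, 0.3883]
orientation: [0.336, 1.54, -0.332]
ft_force: [-1.1, 0.2, -0.2]
opening: 0.346
```

Run:
```python
from h import *
s=bot.state();print(s["time_s"],s["ee_pos"],s["ft_force"],s["opening"])
im=read_camera("side")[:,:,::-1];cropsave(im,240,80,90,110,6,"pics/s11.png")
im=read_camera("wrist")[:,:,::-1];cropsave(im,220,130,300,180,2.6,"pics/w11.png")
```

```text
14.8333 [0.48330494 0.21692412 0.3882538 ] [-1.0902012   0.16914714 -0.21191842] 0.34623238127845446
```

View pics/s11.png

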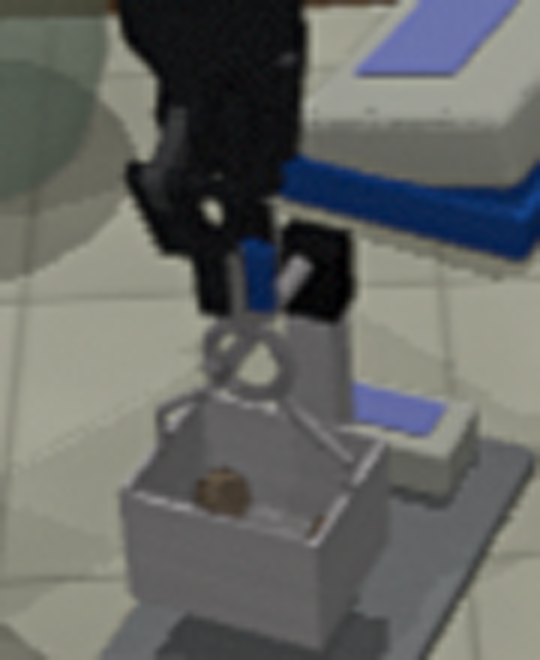

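View pics/w11.png

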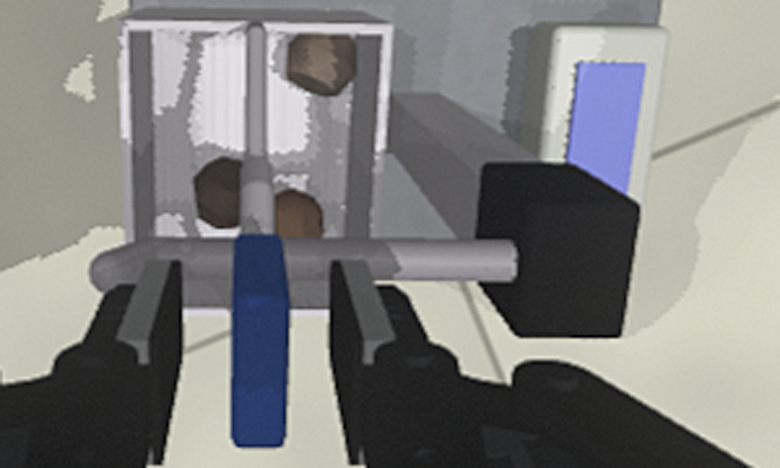

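>>> arm_command(rows=[[[0,0,0.005],0,-0.3],[[0,0,0.015],0,-0.3],[[0,0,0.03],0,-0.3],[[0,0,0.045],0,-0.3],[[0,0,0.06],0,-0.3],[[0,0,0.08],0,-0.3],[[0,0,0.1],0,-0.3],[[-0.02,-0.03,0.12],0,-0.3],[[-0.04,-0.06,0.12],0,-0.3],[[-0.05,-0.09,0.12],0,-0.3],[[-0.05,-0.12,0.12],0,-0.3],[[-0.05,-0.15,0.12],0,-0.3],[[-0.05,-0.15,0.12],0,-0.3],[[-0.05,-0.15,0.12],0,-0.3],[[-0.05,-0.15,0.12],0,-0.3],[[-0.05,-0.15,0.12],0,-0.3],[[-0.05,-0.15,0.12],0,-0.3],[[-0.05,-0.15,0.12],0,-0.3],[[-0.05,-0.15,0.12],0,-0.3],[[-0.05,-0.15,0.12],0,-0.3]])

```text
time_s: 16.6
ee_pos: [0.4334, 0.0673, 0.5082]
orientation: [0.335, 1.54, -0.331]
ft_force: [-0.9, 0.2, -0.0]
opening: 0.35
```

Run:
```python
from h import *
s=bot.state();print(s["time_s"],s["ee_pos"],s["ft_force"])
a=read_camera("side")[:,:,::-1]
t=read_camera("top")[:,:,::-1]
for i in range(6): b=read_camera("side")[:,:,::-1]
cropsave(a,240,80,130,130,5,"pics/s12.png");cropsave(b,240,80,130,130,5,"pics/s12b.png");cv2.imwrite("pics/t12.png",t);cv2.imwrite("pics/side12.png",b)
print(cv2.absdiff(a,b)[80:210,240:370].max())
```

```text
16.6 [0.43335785 0.06731915 0.50816231] [-0.93392416  0.24700816 -0.04770582]
28
```

View pics/s12b.png

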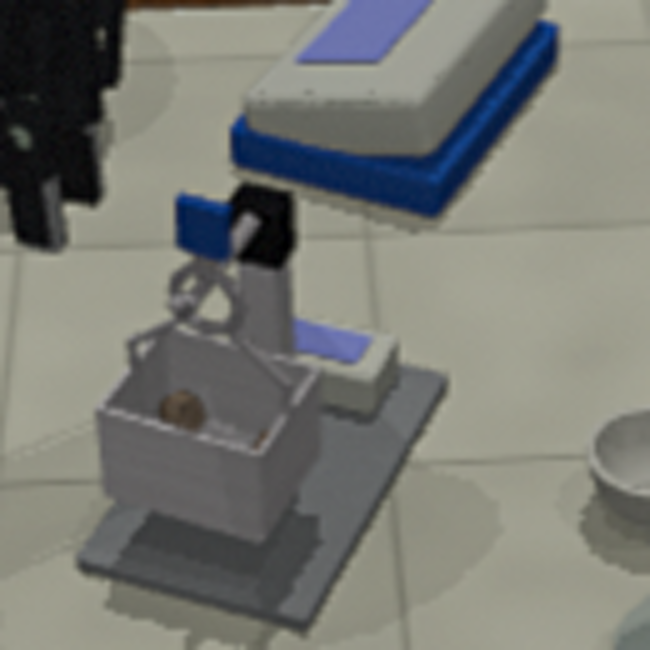

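View pics/t12.png

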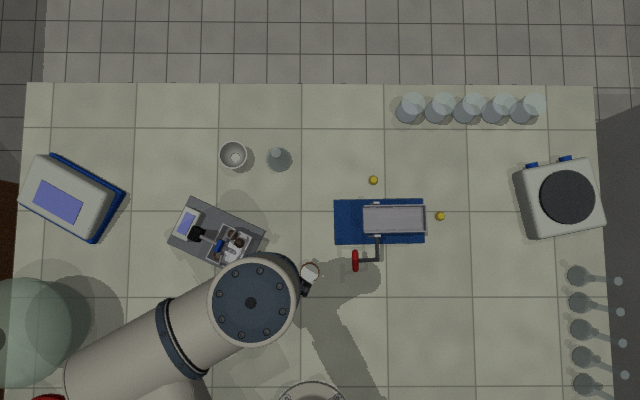

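View pics/side12.png

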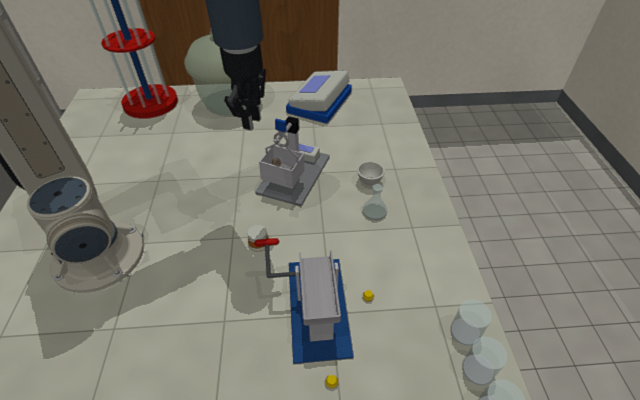

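>>> arm_command(rows=[[[0,0,0],0,-0.3],[[0,0,0],0,-0.3],[[0,0,0],0,-0.3],[[0,0,0],0,-0.3],[[0,0,0],0,-0.3],[[0,0,0],0,-0.3],[[0,0,0],0,-0.3],[[0,0,0],0,-0.3],[[0,0,0],0,-0.3],[[0,0,0],0,-0.3],[[0,0,0],0,-0.3],[[0,0,0],0,-0.3],[[0,0,0],0,-0.3],[[0,0,0],0,-0.3],[[0,0,0],0,-0.3],[[0,0,0],0,-0.3],[[0,0,0],0,-0.3],[[0,0,0],0,-0.3],[[0,0,0],0,-0.3],[[0,0,0],0,-0.3]])

```text
time_s: 18.67
ee_pos: [0.4333, 0.0669, 0.5083]
orientation: [0.336, 1.54, -0.332]
ft_force: [-0.1, -0.1, 0.3]
opening: 0.343
```

>>> arm_command(rows=[[[0,0,0],0,-0.3],[[0,0,0],0,-0.3],[[0,0,0],0,-0.3],[[0,0,0],0,-0.3],[[0,0,0],0,-0.3],[[0,0,0],0,-0.3],[[0,0,0],0,-0.3],[[0,0,0],0,-0.3],[[0,0,0],0,-0.3],[[0,0,0],0,-0.3],[[0,0,0],0,-0.3],[[0,0,0],0,-0.3],[[0,0,0],0,-0.3],[[0,0,0],0,-0.3],[[0,0,0],0,-0.3],[[0,0,0],0,-0.3],[[0,0,0],0,-0.3],[[0,0,0],0,-0.3],[[0,0,0],0,-0.3],[[0,0,0],0,-0.3]])

```text
time_s: 20.33
ee_pos: [0.4333, 0.0669, 0.5083]
orientation: [0.336, 1.54, -0.332]
ft_force: [-0.6, 0.2, -0.7]
opening: 0.352
```

Run:
```python
from h import *
a=read_camera("side")[:,:,::-1]
for i in range(5):
    b=read_camera("side")[:,:,::-1]
    d=cv2.absdiff(a,b)
    print(d[80:210,240:370].max(),d[80:210,240:370].mean(),"ref",d[230:360,240:370].max(),d[230:360,240:370].mean())
cropsave(b,250,100,60,100,6,"pics/s13.png");t=read_camera("top")[:,:,::-1];cropsave(t,160,185,130,100,6,"pics/t13.png")
print(bot.state()["time_s"])
```

```text
15 0.7321301775147929 ref 8 0.6670611439842209
15 0.7304339250493097 ref 9 0.6654240631163708
11 0.7311242603550295 ref 10 0.6706311637080867
11 0.7226429980276134 ref 10 0.665956607495069
11 0.7341222879684418 ref 10 0.6692702169625246
20.6833
```

View pics/s13.png

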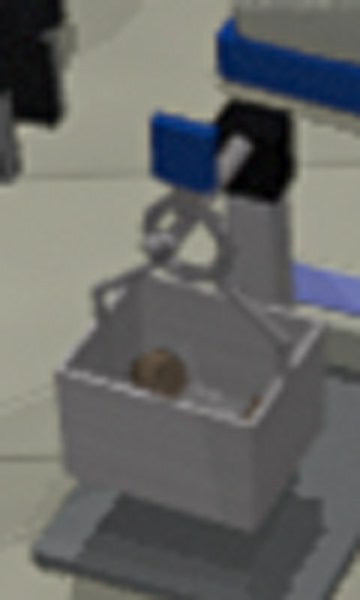

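View pics/t13.png

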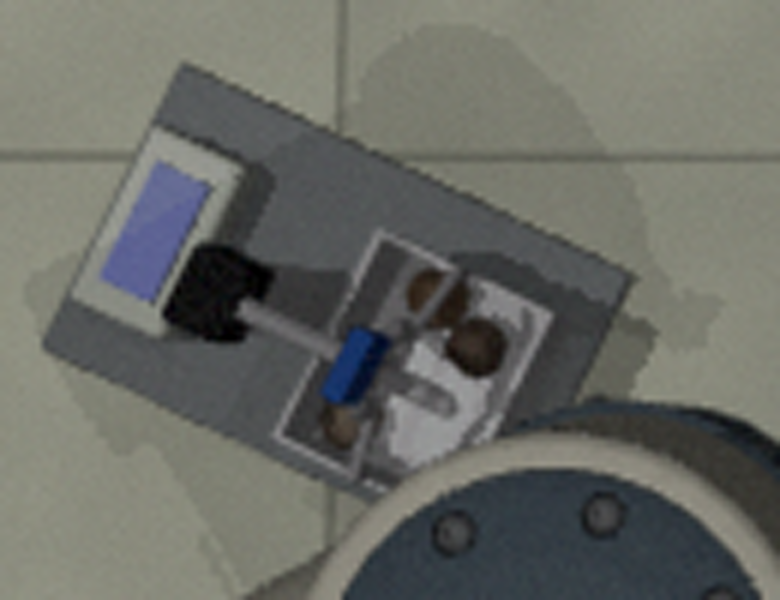

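```bash
python3 -c "
from bench import bot
print(bot.hand_in())"
```

```text
the job is handed in; nothing more can be done
None
```

The job is done and handed in at about 20.7 s on the robot's clock. I pressed the lever until all three stones had slid into the bucket and let the tray swing back. I then drew the bucket out by its tab, passed its eye over the upturned tip and released it on the peg.

**Last checks:**
- **Bucket:** the side and top pictures show it hanging upright on the level part of the peg, clear of the post, with all three stones in it.
- **Stillness:** about 4 s after the gripper let go and moved clear, pictures taken 0.25 s apart differed by hardly more than image noise.
- **Tray and bystanders:** the tray looks level. The jar, flask and mortar looked to be where they started.
- **Robot:** the gripper was open and well away from everything.

**What disagreed:** My first fit of the stand was off by about 4 pixels because it assumed the post was at the centre of the base. Fitting that offset, then checking the peg with the wrist camera, brought it to within about 2 mm. I ran no numeric check of the final bucket pose or tray angle; those I judged from the pictures only.

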